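Set up the wooden village on the toy shop's sample table

ROBOT

A 6-joint arm with a two-finger parallel gripper is mounted at the origin on the work surface. World frame = base frame: x ahead of the robot, y to its left, z up, the work surface at z = 0. Lengths are in m, angles in rad, forces in N, time in s.
With the tool pointing down it reaches from about 0.35 to 0.975 m from the base axis. Payload 4.9 kg.
Tool frame: the origin (TCP) lies midway between the tips of the shut fingers; the grasp point (between the pads) lies 19 mm behind it; z points along the fingers, y is the line along which they close (so a half turn about z gives the same grasp; the last joint's range is limited). The gripper opens to 85 mm and grips with 20 to 120 N. Pads are 22 mm wide; open, the fingers measure 114 mm over their backs; the gripper's body (76 mm by 85 mm) begins 54 mm behind the grasp point. The pads swing forward as they close: fully open they stand 13 mm farther back than shut.
Start: joints at [-1.298, 0.053, 1.613, -0, 1.476, -0.119], TCP at [0.239, -0.578, 0.231] pointing down, gripper open.
Joint ranges: [-3.01, 3.01], [-1.01, 2.22], [0.06, 2.58], [-1.02, 4.17], [0.09, 2.62], [-3.14, 3.14]. Speed limits (rad/s): [2.57, 2.57, 3.14, 3.14, 3.14, 3.14].

INTERFACE

Orientations are given as a 3x3 rotation matrix whose columns are the frame's x, y, z axes.
In Python, from bench import * gives the robot as it stands.
- The arm moves only by the shell command python3 -m crank 'ROWS' [OPENING] [FORCE]. ROWS is a JSON object of lists of equal length, an entry for each row: "travel": the shift along the tool's x, y, z in mm, a list of three; "spin": the turn about the tool's z in rad. A call has 1 to 8 rows; each row is the pose to reach, as a shift and turn from the pose commanded when the call began, along the tool's axes at that moment; what a row does not reach only later rows make up. A row lasts 1/8 s, in which the tool goes at most 62.5 mm and 10.7 degrees, less where a joint would pass 70% of its speed; a pose out of reach is approached as far as the arm can. A call with a gripper value outside its range is refused whole. OPENING is the closure, from 0 (fully open) to 1 (shut), set as the call begins (- or left out, the last holds). The fingers move at their own pace and stop on an object; FORCE is the grip in N (left out, the last holds). Time passes only in rows, so rows that repeat a pose let the fingers close. It gives the time, the measured TCP pose, the force, the opening and the grip force at its end, in the units of the state.
- state(): the state, without advancing time (a new reading comes with each control period).
- camera(name): name is "scene" or "top" or "wrist"; returns the picture (384x512x3 uint8, blue, green, red); there is no depth.
- camera_info(name): a dict with "camera_matrix" (3x3 intrinsics, pixels), "world_to_cam" (4x4, takes a point from world to camera coordinates); the wrist camera has in their place "hand_eye" (4x4, takes a point from camera to tool coordinates, whose origin is the TCP and whose axes are the flange's). Camera axes: x right, y up, looking along -z (the intrinsics and any distortion apply to the point x, -y, -z); pixel columns grow to the right and rows downward; lengths in m; the calibration is good to about 2 mm. The wrist camera is an equidistant fisheye: a pixel r from the principal point sees the ray r / f radians off the axis. A picture is of the moment at which its call begins: read the wrist's pose just before it. camera_info takes no time and is no camera call.
- hand_in(): hands the job in; it is judged then, once.
The state is a dict: "time_s": time; "joint_pos": joint angles; "dq": joint speeds; "joint_torque": joint torques, N m; "tool_pos": TCP position; "ee_rot": TCP orientation; "wrist_force": force on the tool from outside, world axes, zero at the start; "torque": the same for the moment, N m; "width": opening from 0.0 (shut) to 1.0 (fully open); "gripper_force": force on a finger pad.
Only numpy, scipy, OpenCV 4.12 (cv2) and the standard library are available. Lean on these libraries where they do the work, as an engineer would, in place of code of your own. Each camera call takes 0.05 s, during which the arm holds its last target. There are 200 camera calls.

TASK

Set up the wooden village on its green board. Put the roof centred and square on the cottage; park the car on the grey road midway between the cottage and the clock tower, lengthwise along the road; stand the pointed fir tree straight behind the middle of the car with a clear gap of about 3 cm; and stand the bushy round-topped tree straight in front of the middle of the clock tower, also with a clear gap of about 3 cm. Front is the board's long side towards the robot, behind is the far side, straight means square to the road, and everything must end up upright, released and at rest.

Things in the scene. Friction and masses are not known exactly. Their poses are not given: they have to be found in the camera images.
- board: Fixed green wooden base board lying flat on the table, 220 mm (its x) by 360 mm (its y), 8 mm thick, with a 44 mm wide flat grey road painted all along its middle (its y axis). Origin at the centre of its underside, on the table; its top face is at its z = 8 mm. Its +x axis points away from the robot (behind), -x to the front; it may be turned up to 0.2 rad.
- cottage: Roofless wooden cottage, a block 62 mm square and 45 mm high with a solid flat top and a dark door in front, fixed upright on the board astride the road's middle line, near one end of the board (either end). Origin at the centre of its underside, on the board's top face; its axes are parallel to the board's.
- tower: Wooden clock tower, 50 mm square, 88 mm high over its pointed cap, white clock face in front, fixed upright on the board astride the road's middle line, near the other end, 236 to 260 mm from the cottage centre to centre. Origin at the centre of its underside, on the board's top face; axes parallel to the board's, its -x side is the front.
- roof: Loose wooden roof standing on the table: flat underside, 74 mm square eaves plate 8 mm thick, low pyramid above up to 28 mm, and a 22 mm square chimney in the middle, sides parallel to the eaves, up to 62 mm: take it by the upper 28 mm of the chimney. Origin at the centre of the underside, z up; x and y along the eaves. About 0.11 kg.
- car: Loose wooden toy car standing on its wheels (they do not turn), 70 mm long (its x), 36 mm wide (its y) and 42 mm high; the flat parallel sides of its body reach from 7 to 24 mm height. Origin at its middle at wheel-bottom height, z up. Either end may face either way at the start and at the end. About 0.07 kg.
- fir: Loose wooden fir tree with a pointed top, 78 mm high, round about its z axis: foot disc 42 mm across, thin trunk from 9 to 20 mm, crown 38 mm across and straight-sided from 21 to 46 mm height, above it a smaller second tier ending in a sharp tip. Origin at the centre of the underside. About 0.06 kg.
- bushy: Loose wooden bushy tree with a blunt, rounded top, 59 mm high, round about its z axis: foot disc 42 mm across, thin trunk from 9 to 20 mm, crown 56 mm across at its widest and straight-sided from 30 to 48 mm height. Origin at the centre of the underside. About 0.07 kg.

How it is judged:
At the end, for the whole second after the job is handed in: Roof centred on cottage within 10 mm, square within 0.2 rad; car within 15 mm of road line and 0.2 rad of its direction, under 142 mm from both buildings; fir 54-84 mm behind car, 18 mm off its middle at most; bushy 61-91 mm before tower, 15 mm sideways; all upright, on the board, at rest (horizontal distance between roof and cottage below 0.01 m and z of roof in the frame of cottage between 0.041 and 0.049 m and (angle between the x axis of roof and the x axis of cottage, either way round below 0.2 rad or angle between the x axis of roof and the y axis of cottage, either way round below 0.2 rad) and x of car in the frame of board between -0.015 and 0.015 m and horizontal distance between car and cottage below 0.142 m and horizontal distance between car and tower below 0.142 m and angle between the x axis of car and the y axis of board, either way round below 0.2 rad and x of fir in the frame of board between 0.045 and 0.1 m and x of fir in the frame of car between -0.018 and 0.018 m and horizontal distance between fir and car between 0.054 and 0.084 m and x of bushy in the frame of tower between -0.091 and -0.061 m and y of bushy in the frame of tower between -0.015 and 0.015 m and z of car in the frame of board between 0.004 and 0.013 m and z of fir in the frame of board between 0.004 and 0.013 m and z of bushy in the frame of board between 0.004 and 0.013 m and angle between each of roof, car, fir, bushy's own z axis and vertical below 0.15 rad and linear speed of each of roof, car, fir, bushy below 0.02 m/s); the robot touches nothing.
It also fails if it takes over 101 s, if anything falls off the work surface, if the arm or the gripper's body presses on something with over 40 N, if the wrist force passes 120 N, or if a joint passes its speed limit or range.

## Working session

There is one attempt and no reset: what is moved stays moved. The work goes in short steps, Python scripts to look and compute and a shell command to move; the robot and the scene stay as the last step left them, time stands still between calls to the robot, and variables do not carry over. Pictures are saved under pics/ and viewed, at most 14 in all, crops included, and the job is handed in when it is done.

```bash
mkdir -p pics
python3 - <<'E'
from bench import *
import cv2,numpy as np
for n in("scene","top"):
    im=camera(n);cv2.imwrite(f"pics/{n}0.png",im)
    c=camera_info(n);print(n,{k:np.round(v,4).tolist() if not isinstance(v,str) else v for k,v in c.items()})
s=state();print(s["time_s"],s["tool_pos"],np.round(s["ee_rot"],3).tolist(),s["width"])
print({k:np.round(v,4).tolist() for k,v in camera_info("wrist").items()if not isinstance(v,str)})
E
```

```text
scene {'camera_matrix': [[358.7406, 0.0, 257.3855], [0.0, 358.7406, 191.4087], [0.0, 0.0, 1.0]], 'world_to_cam': [[-0.7752, 0.6316, -0.0069, 0.3868], [-0.5195, -0.6314, 0.5757, 0.2453], [0.3593, 0.4499, 0.8176, -1.1009], [0.0, 0.0, 0.0, 1.0]]}
top {'camera_matrix': [[384.6773, 0.0, 257.9424], [0.0, 384.6773, 197.0965], [0.0, 0.0, 1.0]], 'world_to_cam': [[-0.0285, -0.9995, 0.0153, 0.0069], [0.9935, -0.0267, 0.111, -0.5086], [-0.1106, 0.0184, 0.9937, -1.0241], [0.0, 0.0, 0.0, 1.0]]}
0.1 [ 0.23849008 -0.57711169  0.23019181] [[0.924, 0.382, -0.001], [0.382, -0.924, 0.002], [0.0, -0.002, -1.0]] 0.9960855251464495
{'camera_matrix': [[297.3186, 0.0, 252.7638], [0.0, 297.3186, 189.6552], [0.0, 0.0, 1.0]], 'hand_eye': [[0.0003, 0.9508, 0.3097, 0.0781], [1.0, -0.0004, 0.0002, -0.0005], [0.0003, 0.3097, -0.9508, -0.1424], [0.0, 0.0, 0.0, 1.0]]}
```

View pics/top0.png

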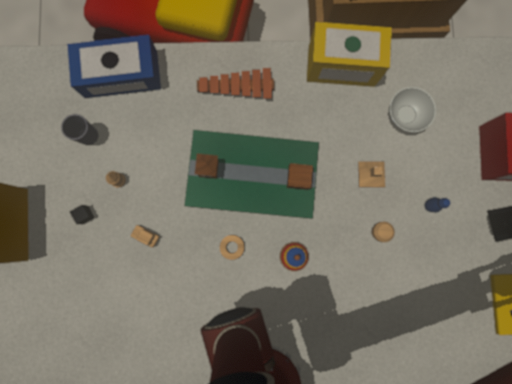

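View pics/scene0.png

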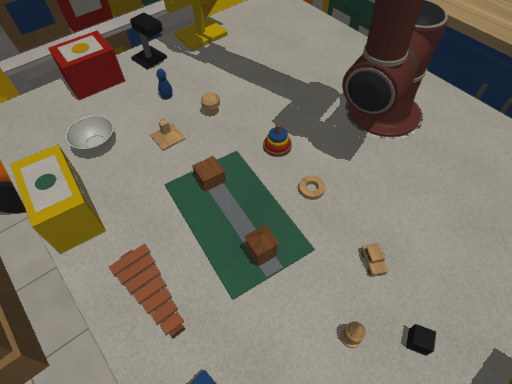

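Top view: board at cols 186–319, rows 131–217, with buildings at (207,165) and (300,176). The roof is at (372,174), a round tree at (384,232), the car at (145,236) and a tree at (116,179). Next I'll segment these and zoom in.

```bash
cat > h.py <<'E'
from bench import *
import cv2,numpy as np
def ray(n,u,v,s=None):
    c=camera_info(n);K=np.array(c["camera_matrix"])
    if n=="wrist":
        p=np.array([(u-K[0,2])/K[0,0],(v-K[1,2])/K[1,1]]);r=np.linalg.norm(p)
        d=np.array([*(p*np.sin(r)/max(r,1e-9)),np.cos(r)])*[1,-1,-1]
        H=np.array(c["hand_eye"]);R=np.array(s["ee_rot"])
        return np.array(s["tool_pos"])+R@H[:3,3],R@H[:3,:3]@d
    W=np.array(c["world_to_cam"])
    d=np.array([(u-K[0,2])/K[0,0],-(v-K[1,2])/K[1,1],-1])
    return -W[:3,:3].T@W[:3,3],W[:3,:3].T@d
def at(n,u,v,z,s=None):
    o,d=ray(n,u,v,s);return o+d*(z-o[2])/d[2]
def cross(r1,r2):
    (a,d),(b,e)=r1,r2
    A=np.stack([d,-e],1);t=np.linalg.lstsq(A,b-a,rcond=None)[0]
    p,q=a+t[0]*d,b+t[1]*e;return (p+q)/2,np.linalg.norm(p-q)
def proj(n,P):
    c=camera_info(n);K=np.array(c["camera_matrix"]);W=np.array(c["world_to_cam"])
    q=W[:3,:3]@P+W[:3,3];q=K@(q*[1,-1,-1]);return q[:2]/q[2]
def blobs(im,lo,hi,amin=30):
    m=cv2.inRange(cv2.cvtColor(im,cv2.COLOR_BGR2HSV),lo,hi)
    return m,[c for c in cv2.findContours(m,0,1)[0] if cv2.contourArea(c)>amin]
E
python3 - <<'E'
from h import *
t=cv2.imread("pics/top0.png");s=cv2.imread("pics/scene0.png")
m,cs=blobs(t,(50,80,20),(90,255,160),500)
for c in cs:
    print("green",cv2.boundingRect(c))
c=max(cs,key=cv2.contourArea) 
h=cv2.convexHull(c);b=cv2.boxPoints(cv2.minAreaRect(h))
for p in b: print("corner",p,at("top",*p,.008).round(4))
m,cs=blobs(t,(5,70,60),(22,255,255),25)
for c in cs:
    M=cv2.moments(c);u,v=M["m10"]/M["m00"],M["m01"]/M["m00"]
    r=cv2.minAreaRect(c);print(round(u),round(v),np.round(r,1) if 0 else [np.round(x,1).tolist() for x in r],at("top",u,v,.03).round(3),"scene",proj("scene",at("top",u,v,.03)).round())
a=cv2.resize(t[120:260,55:445],None,fx=2,fy=2,interpolation=cv2.INTER_CUBIC)
k=cv2.resize(s[110:360,130:450],None,fx=2,fy=2,interpolation=cv2.INTER_CUBIC)
cv2.imwrite("pics/a.png",a);cv2.imwrite("pics/k.png",k)
E
```

```text
green (186, 177, 128, 40)
green (192, 131, 125, 39)
corner [185.44554 204.54456] [0.4955 0.1941 0.008 ]
corner [188.35643 175.43564] [0.5771 0.1854 0.008 ]
corner [314.099   188.00989] [ 0.5323 -0.1656  0.008 ]
corner [311.1881 217.1188] [ 0.451  -0.1539  0.008 ]
215 337 [[219.2, 332.8], [29.1, 61.8], 39.1] [0.143 0.115 0.03 ] scene [386. 149.]
294 256 [[294.0, 256.0], [28.0, 28.0], 90.0] [ 0.346 -0.099  0.03 ] scene [277. 139.]
232 247 [[232.0, 247.0], [24.0, 24.0], 90.0] [0.376 0.068 0.03 ] scene [312. 182.]
144 236 [[144.4, 235.9], [26.4, 14.3], 28.1] [0.412 0.301 0.03 ] scene [374. 255.]
383 231 [[383.0, 231.5], [19.0, 22.0], 90.0] [ 0.405 -0.344  0.03 ] scene [209. 102.]
13 224 [[14.0, 222.5], [79.0, 28.0], 90.0] [0.454 0.651 0.03 ] scene [515. 414.]
115 179 [[114.9, 178.7], [19.2, 13.9], 26.6] [0.569 0.381 0.03 ] scene [353. 332.]
300 176 [[299.8, 175.9], [24.0, 23.5], 5.2] [ 0.564 -0.124  0.03 ] scene [208. 173.]
371 174 [[371.0, 173.5], [25.0, 26.0], 90.0] [ 0.565 -0.322  0.03 ] scene [168. 131.]
206 165 [[206.2, 165.0], [21.6, 21.3], 5.7] [0.601 0.133 0.03 ] scene [259. 251.]
240 84 [[235.0, 83.0], [30.0, 76.0], 90.0] [0.831 0.035 0.03 ] scene [146. 282.]
352 45 [[352.5, 43.8], [56.7, 30.3], 4.4] [ 0.939 -0.289  0.03 ] scene [ 41. 209.]
367 27 [[386.0, 43.0], [86.0, 158.0], 90.0] [ 0.993 -0.336  0.03 ] scene [ 12. 208.]
219 25 [[203.5, 21.0], [42.0, 99.0], 90.0] [1.007 0.09  0.03 ] scene [ 78. 361.]
```

View pics/k.png

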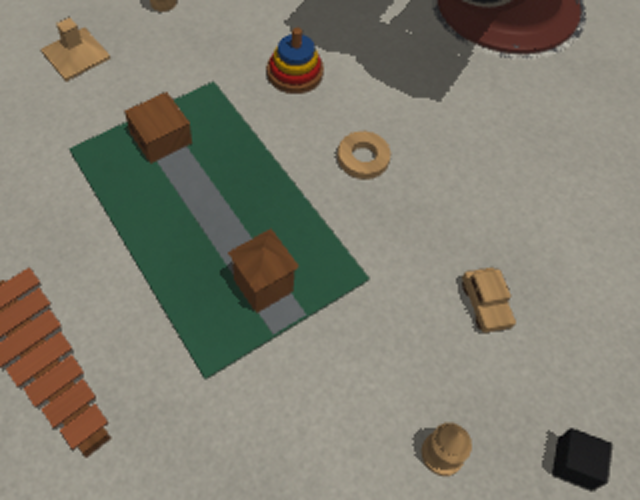

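View pics/a.png

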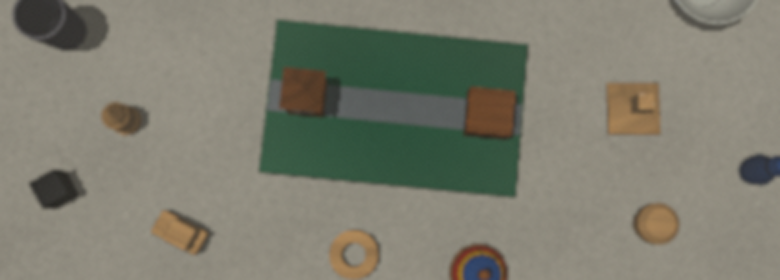

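Top crop: the pointed tower is at the left (305,92) and the flat cottage at the right (490,112). The roof is at (633,108), the bushy tree at (657,223), the fir at (122,118) and the car at (182,231). I'll go above the roof and look with the wrist camera.

```bash
python3 -m crank '{"travel":[[399,-111,30],[399,-111,30],[399,-111,30],[399,-111,30],[399,-111,30],[399,-111,30],[399,-111,30],[399,-111,30]],"spin":[0.39,0.39,0.39,0.39,0.39,0.39,0.39,0.39]}' 0
python3 -m crank '{"travel":[[0,0,0],[0,0,0]],"spin":[0,0]}'
python3 - <<'E'
from h import *
import json
s=state();w=camera("wrist");cv2.imwrite("pics/w1.png",w)
json.dump({k:np.array(s[k]).tolist() for k in("tool_pos","ee_rot")},open("w1.json","w"))
print(s["tool_pos"],s["ee_rot"].round(3) if hasattr(s["ee_rot"],"round") else s["ee_rot"],s["joint_pos"])
# board from top, all green + road hull
t=cv2.imread("pics/top0.png")
m,cs=blobs(t,(50,80,20),(90,255,160),500)
h=cv2.convexHull(np.vstack(cs));q=cv2.approxPolyDP(h,6,True)[:,0]
print(q.tolist());P=np.array([at("top",u,v,.008)for u,v in cv2.boxPoints(cv2.minAreaRect(h))]);print(P.round(4),P.mean(0))
Q=np.array([at("top",u,v,.008)for u,v in q]);print(Q.round(4),Q.mean(0),[np.linalg.norm(Q[i]-Q[i-1]).round(4) for i in range(len(Q))])
E
```

```text
time_s: 1.1
tool_pos: [0.5665, -0.32, 0.2]
ee_rot: [[1.0, 0.006, -0.001], [0.006, -1.0, 0.001], [-0.001, -0.001, -1.0]]
wrist_force: [-0.5, -0.5, 0.0]
width: 0.996
gripper_force: 0.0
time_s: 1.35
tool_pos: [0.5641, -0.3236, 0.2013]
ee_rot: [[1.0, 0.0, -0.0], [0.0, -1.0, -0.0], [-0.0, 0.0, -1.0]]
wrist_force: [-0.1, -0.5, 0.3]
width: 1.006
gripper_force: 0.0
[ 0.5641315  -0.32360572  0.20125353] [[ 1.  0. -0.]
 [ 0. -1. -0.]
 [-0.  0. -1.]] [-6.35043975e-01  1.30866142e-01  1.58014934e+00 -2.43065131e-04
  1.43080088e+00  9.35613007e-01]
[[316, 143], [311, 216], [186, 204], [195, 131]]
[[ 0.4955  0.1941  0.008 ]
 [ 0.7056  0.1716  0.008 ]
 [ 0.6604 -0.1841  0.008 ]
 [ 0.451  -0.1539  0.008 ]] [0.57810047 0.00693708 0.008     ]
[[ 0.661  -0.1768  0.008 ]
 [ 0.4541 -0.1535  0.008 ]
 [ 0.497   0.1926  0.008 ]
 [ 0.7042  0.1655  0.008 ]] [0.57907106 0.00695802 0.008     ] [np.float64(0.3451), np.float64(0.2082), np.float64(0.3487), np.float64(0.209)]
```

View pics/w1.png

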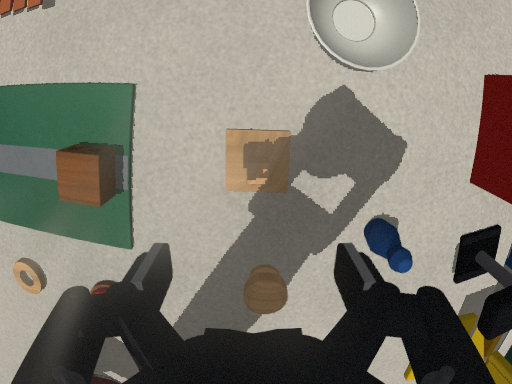

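Wrist view: roof plate at cols 226–290, rows 129–191. The bushy tree is at about (265,290), and the cottage is at left (57–122, 142–205). I'll measure these in the wrist frame.

Run:
```python
from h import *
import json
s=json.load(open("w1.json"));w=cv2.imread("pics/w1.png")
W=lambda u,v,z:at("wrist",u,v,z,s)
m,cs=blobs(w,(5,60,20),(22,255,255),300)
for c in cs:
    r=cv2.minAreaRect(c);b=cv2.boxPoints(r);M=cv2.moments(c);u=M["m10"]/M["m00"],M["m01"]/M["m00"]
    print(np.round(u),r,[W(*p,.008).round(4)[:2].tolist() for p in b], "c",W(*r[0],.008).round(4))
print("bushy@.048",[W(u,v,.048)[:2].round(4) for u,v in((265,265),(245,290),(287,290))])
# board right edge from w1
m,cs=blobs(w,(50,60,20),(90,255,200),1000)
h=cv2.convexHull(np.vstack([c for c in cs if cv2.boundingRect(c)[0]<150]));q=cv2.approxPolyDP(h,5,True)[:,0];print([ (p.tolist(),W(*p,.008)[:2].round(4).tolist()) for p in q])
k=cv2.resize(w[110:330,40:310],None,fx=2.7,fy=2.7,interpolation=cv2.INTER_CUBIC);cv2.imwrite("pics/w1k.png",cv2.convertScaleAbs(k,alpha=1.3))
```

```text
[265. 290.] ((265.5, 288.5), (49.0, 43.0), 90.0) [[0.4292, -0.3121], [0.4288, -0.3692], [0.3407, -0.3744], [0.3416, -0.3108]] c [ 0.3881 -0.3414  0.008 ]
[ 28. 276.] ((28.60000228881836, 275.8000183105469), (38.400001525878906, 25.200002670288086), 53.13010025024414) [[0.3817, 0.1258], [0.4219, 0.0514], [0.3652, 0.0193], [0.3185, 0.0917]] c [0.3737 0.0691 0.008 ]
[ 86. 174.] ((85.5, 175.5), (61.0, 59.0), 90.0) [[0.5952, -0.0612], [0.5902, -0.1547], [0.5101, -0.1435], [0.508, -0.0422]] c [ 0.5521 -0.1046  0.008 ]
[257. 160.] ((257.0047607421875, 160.38018798828125), (64.38851928710938, 62.310176849365234), 2.290609836578369) [[0.532, -0.2888], [0.6061, -0.2934], [0.6033, -0.3663], [0.5288, -0.3657]] c [ 0.5683 -0.3285  0.008 ]
bushy@.048 [array([ 0.4532, -0.338 ]), array([ 0.4161, -0.3142]), array([ 0.4155, -0.366 ])]
[([132, 84], [0.6624, -0.1825]), ([130, 248], [0.4484, -0.1552]), ([1, 220], [0.4792, 0.0967]), ([0, 86], [0.6914, 0.0448])]
```

View pics/w1k.png

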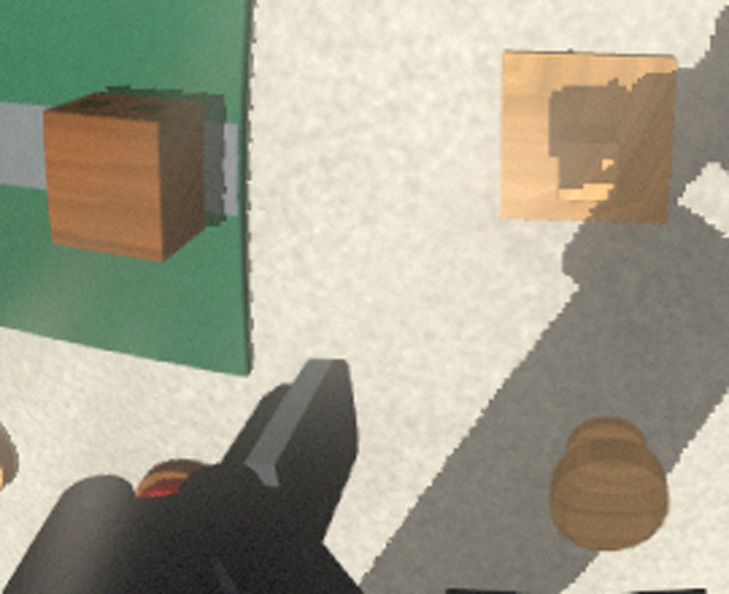

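```bash
python3 - <<'E'
from h import *
import json
s=json.load(open("w1.json"))
W=lambda u,v,z:at("wrist",u,v,z,s)
C=np.array([W(40+a/2.7,110+b/2.7,.053)[:2] for a,b in((44,112),(160,123),(163,261),(53,243))]);print(C.round(4),C.mean(0),[np.linalg.norm(C[i]-C[i-1]).round(4) for i in range(4)])
t=cv2.imread("pics/top0.png")
for n,u,v,z in(("cot",299.8,175.9,.053),("roof",371,173.5,.012)): print(n,at("top",u,v,z).round(4))
m,cs=blobs(t,(5,70,30),(22,255,255),25)
for c in cs:
    r=cv2.minAreaRect(c)
    if abs(r[0][0]-300)<8 and abs(r[0][1]-176)<8 or abs(r[0][0]-206)<6: 
        b=cv2.boxPoints(r);print([(at("top",*p,.053)[:2].round(4).tolist()) for p in b],b.round(1).tolist())
E
python3 -m crank '{"travel":[[4,5,50],[4,5,100],[4,5,140],[4,5,160],[4,5,167],[4,5,167]],"spin":[0.05,0.05,0.05,0.05,0.05,0.05]}' 0 40
python3 -m crank '{"travel":[[0,0,0],[0,0,0],[0,0,0],[0,0,0],[0,0,0],[0,0,0]],"spin":[0,0,0,0,0,0]}' 1 40
```

```text
[[ 0.5939 -0.0956]
 [ 0.5865 -0.1561]
 [ 0.5267 -0.1478]
 [ 0.534  -0.0881]] [ 0.56024827 -0.12188151] [np.float64(0.0603), np.float64(0.061), np.float64(0.0604), np.float64(0.0601)]
cot [ 0.5603 -0.121   0.053 ]
roof [ 0.5686 -0.327   0.012 ]
[[0.5321, -0.0848], [0.596, -0.093], [0.5884, -0.1574], [0.5245, -0.1488]] [[286.79998779296875, 186.60000610351562], [288.8999938964844, 163.10000610351562], [312.79998779296875, 165.3000030517578], [310.70001220703125, 188.8000030517578]]
[[0.5697, 0.162], [0.6291, 0.1555], [0.6216, 0.0969], [0.5622, 0.1038]] [[194.39999389648438, 175.10000610351562], [196.60000610351562, 153.39999389648438], [218.3000030517578, 155.5], [216.1999969482422, 177.3000030517578]]
[[1.073, 0.2704], [1.0678, -0.0088], [0.9425, -0.0054], [0.9481, 0.2703]] [[154.0, 0.0], [253.0, 0.0], [253.0, 42.0], [154.0, 42.0]]
time_s: 2.15
tool_pos: [0.5696, -0.3284, 0.0355]
ee_rot: [[0.999, -0.049, 0.001], [-0.049, -0.999, -0.001], [0.002, 0.001, -1.0]]
wrist_force: [-0.3, -1.4, -0.7]
width: 1.001
gripper_force: 0.0
time_s: 2.9
tool_pos: [0.5694, -0.3278, 0.0349]
ee_rot: [[0.999, -0.048, 0.001], [-0.048, -0.999, -0.0], [0.001, 0.0, -1.0]]
wrist_force: [-0.2, -0.2, 3.9]
width: 0.252
gripper_force: 40.5
```

```bash
python3 -m crank '{"travel":[[0,0,-40],[0,0,-95],[-6,-50,-95],[-12,-110,-95],[-18,-165,-95],[-18,-206,-95],[-18,-206,-95],[-18,-206,-95]],"spin":[0,0,0.04,0.08,0.08,0.08,0.08,0.08]}' 1
python3 -m crank '{"travel":[[0,0,0],[0,0,0]],"spin":[0,0]}'
python3 - <<'E'
from h import *
import json
s=state();print(s["tool_pos"],s["width"]);cv2.imwrite("pics/w2.png",camera("wrist"))
json.dump({k:np.array(s[k]).tolist() for k in("tool_pos","ee_rot")},open("w2.json","w"))
E
```

```text
time_s: 3.9
tool_pos: [0.5606, -0.1212, 0.1287]
ee_rot: [[0.992, -0.128, -0.001], [-0.128, -0.992, -0.0], [-0.001, 0.0, -1.0]]
wrist_force: [0.6, -0.7, -0.4]
width: 0.248
gripper_force: 40.0
time_s: 4.15
tool_pos: [0.561, -0.1221, 0.1292]
ee_rot: [[0.992, -0.129, -0.0], [-0.129, -0.992, -0.0], [-0.0, 0.0, -1.0]]
wrist_force: [-1.0, -0.1, -1.0]
width: 0.245
gripper_force: 40.0
[ 0.560959   -0.12205018  0.12921617] 0.2452578732144344
```

View pics/w2.png

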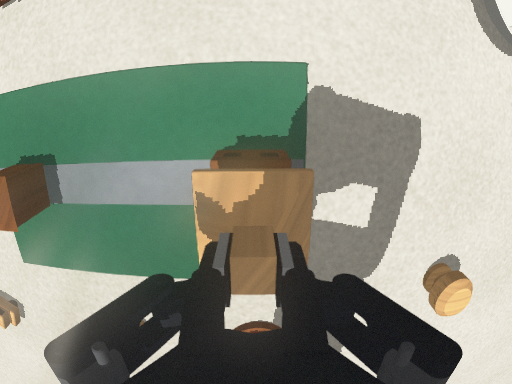

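Roof held level and square above the cottage (plate at 193–314). I'll lower and release it.

```bash
python3 -m crank '{"travel":[[0,0,20],[0,0,32],[0,0,38],[0,0,40],[0,0,41],[0,0,41]],"spin":[0,0,0,0,0,0]}' 1
python3 -m crank '{"travel":[[0,0,0],[0,0,0],[0,0,0],[0,0,0],[0,0,-20],[0,0,-60],[0,0,-100],[0,0,-100]],"spin":[0,0,0,0,0,0,0,0]}' 0
```

```text
time_s: 4.95
tool_pos: [0.5614, -0.1211, 0.0888]
ee_rot: [[0.992, -0.128, 0.001], [-0.128, -0.992, -0.0], [0.001, 0.0, -1.0]]
wrist_force: [-0.4, 0.4, -1.9]
width: 0.251
gripper_force: 40.0
time_s: 5.95
tool_pos: [0.5639, -0.122, 0.195]
ee_rot: [[0.992, -0.128, 0.01], [-0.128, -0.992, -0.004], [0.01, 0.002, -1.0]]
wrist_force: [-0.3, -0.1, -0.0]
width: 1.004
gripper_force: 0.0
```

```bash
python3 -m crank '{"travel":[[-30,59,0],[-60,118,0],[-90,178,0],[-122,237,0],[-122,237,0],[-122,237,0],[-122,237,0]],"spin":[0,0,0,0,0,0,0]}' 0
python3 - <<'E'
from h import *
import json
s=state();w=camera("wrist");cv2.imwrite("pics/w3.png",w);print(s["tool_pos"],s["ee_rot"])
json.dump({k:np.array(s[k]).tolist() for k in("tool_pos","ee_rot")},open("w3.json","w"))
m,cs=blobs(w,(5,60,20),(22,255,255),200)
for c in cs:
    r=cv2.boundingRect(c);M=cv2.moments(c);u=(r[0]+r[2]/2,r[1]+r[3]/2)
    print(r,at("wrist",*u,.04,s).round(4),[at("wrist",x,u[1],.04,s)[:2].round(4).tolist() for x in(r[0],r[0]+r[2])],[at("wrist",u[0],y,.04,s)[:2].round(4).tolist() for y in(r[1],r[1]+r[3])])
E
```

```text
time_s: 6.82
tool_pos: [0.4104, -0.3394, 0.1882]
ee_rot: [[0.992, -0.126, 0.0], [-0.126, -0.992, 0.001], [0.0, -0.001, -1.0]]
wrist_force: [0.1, 0.4, -0.0]
width: 0.998
gripper_force: 0.0
[ 0.41040856 -0.3393995   0.18820321] [[ 9.91971786e-01 -1.26459281e-01  1.59032517e-04]
 [-1.26459362e-01 -9.91971542e-01  6.99071873e-04]
 [ 6.93516052e-05 -7.13570726e-04 -9.99999743e-01]]
(94, 352, 37, 30) [ 0.1091 -0.0607  0.04  ] [[0.1021, -0.0174], [0.1144, -0.0997]] [[0.1507, -0.0799], [0.0609, -0.0378]]
(58, 211, 56, 57) [ 0.3554 -0.1237  0.04  ] [[0.358, -0.0764], [0.3527, -0.1652]] [[0.3924, -0.1379], [0.314, -0.1062]]
(0, 205, 21, 42) [0.3833 0.0117 0.04  ] [[0.3849, 0.0379], [0.3818, -0.0124]] [[0.4137, -0.0049], [0.3502, 0.0317]]
(226, 152, 56, 57) [ 0.4035 -0.3399  0.04  ] [[0.4071, -0.3115], [0.3999, -0.3682]] [[0.4327, -0.3436], [0.3725, -0.336]]
(0, 37, 81, 76) [ 0.562 -0.113  0.04 ] [[0.5847, -0.0405], [0.5453, -0.171]] [[0.6077, -0.1186], [0.5181, -0.1041]]
```

View pics/w3.png

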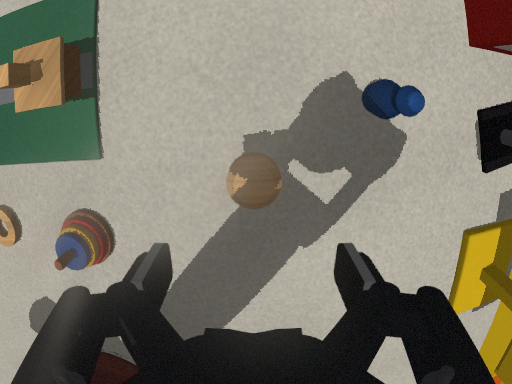

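Wrist view: bushy tree at (254,180), crown measured at 57 mm (true 56). The roof sits square on the cottage. I'll grasp the tree.

```bash
python3 -m crank '{"travel":[[-6,1,50],[-6,1,100],[-6,1,140],[-6,1,165],[-6,1,174],[-6,1,176],[-6,1,176]],"spin":[0,0,0,0,0,0,0]}' 0 40
python3 -m crank '{"travel":[[0,0,0],[0,0,0],[0,0,0],[0,0,0],[0,0,0]],"spin":[0,0,0,0,0]}' 1 40
python3 -m crank '{"travel":[[0,0,-40],[0,0,-90],[0,0,-130],[0,0,-130]],"spin":[0,0,0,0]}' 1 40
python3 - <<'E'
from h import *
# tower apex estimates from top + scene are checked later; print board-frame targets
c=np.array([.5603,-.1215]);y=np.array([np.sin(.127),np.cos(.127)]);x=np.array([y[1],-y[0]])
t=np.array([.5957,.1294]) # crude: at z .053
print("top tower pts", [at("top",206.3,165.4,z)[:2].round(4) for z in(.05,.07,.08)])
for z in(.06,.07,.08,):
    p=at("top",206.3,165.4,z)[:2];d=p-c;print(z,d@x,d@y)
E
```

```text
time_s: 7.75
tool_pos: [0.4046, -0.3412, 0.0136]
ee_rot: [[0.992, -0.127, 0.002], [-0.127, -0.992, -0.002], [0.002, 0.001, -1.0]]
wrist_force: [-1.0, -0.1, -0.5]
width: 0.999
gripper_force: 0.0
time_s: 8.38
tool_pos: [0.4043, -0.3415, 0.0136]
ee_rot: [[0.992, -0.128, 0.002], [-0.128, -0.992, -0.002], [0.002, 0.001, -1.0]]
wrist_force: [-0.6, 1.4, 6.4]
width: 0.642
gripper_force: 42.7
time_s: 8.88
tool_pos: [0.4053, -0.3427, 0.1465]
ee_rot: [[0.992, -0.128, 0.005], [-0.128, -0.992, -0.006], [0.006, 0.005, -1.0]]
wrist_force: [-0.1, 0.0, -2.1]
width: 0.644
gripper_force: 42.8
top tower pts [array([0.596 , 0.1301]), array([0.592 , 0.1278]), array([0.59  , 0.1266])]
0.06 0.0016986337936157753 0.2526673764665334
0.07 -0.00012878888269290262 0.251273208894502
0.08 -0.001956211559001466 0.24987904132247063
```

```bash
python3 -m crank '{"travel":[[6,-60,0],[13,-122,0],[19,-184,0],[25,-246,0],[31,-308,0],[38,-370,0],[44,-432,0],[50,-489,0]],"spin":[0,0,0,0,0,0,0,0]}' 1
python3 -m crank '{"travel":[[0,0,0],[0,0,0]],"spin":[0,0]}'
python3 - <<'E'
from h import *
import json
s=state();w=camera("wrist");cv2.imwrite("pics/w4.png",w);print(s["tool_pos"],s["width"])
json.dump({k:np.array(s[k]).tolist() for k in("tool_pos","ee_rot")},open("w4.json","w"))
E
```

```text
time_s: 9.88
tool_pos: [0.5147, 0.1399, 0.1403]
ee_rot: [[0.992, -0.127, -0.003], [-0.127, -0.992, -0.001], [-0.003, 0.001, -1.0]]
wrist_force: [0.2, -1.3, -1.4]
width: 0.642
gripper_force: 42.8
time_s: 10.12
tool_pos: [0.5146, 0.1377, 0.1405]
ee_rot: [[0.992, -0.127, -0.003], [-0.127, -0.992, -0.001], [-0.003, 0.001, -1.0]]
wrist_force: [-0.8, -0.3, -0.8]
width: 0.637
gripper_force: 43.0
[0.51461986 0.13766168 0.14051963] 0.6371466232930914
```

View pics/w4.png

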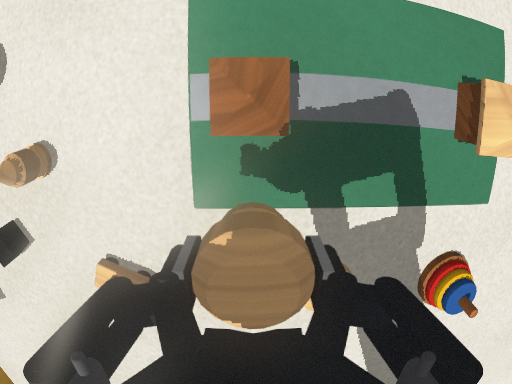

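Bushy tree held upright at (253,265). The tower is at cols 210–290, rows 57–136, with its apex near (254,95).

```bash
python3 - <<'E'
from h import *
import json
s=json.load(open("w4.json"));W=lambda u,v,z:at("wrist",u,v,z,s)[:2].round(4)
print("apex",W(254,95,.096));print("cap corners",[W(u,v,.07) for u,v in((210,58),(289,57),(290,135),(210,136))])
print("board left edge/front corner",W(189,10,.008),W(194,208,.008), "road mid",W(191,97,.008))
E
python3 -m crank '{"travel":[[2,0,40],[2,0,80],[2,0,105],[2,0,114],[2,0,117],[2,0,117]],"spin":[0,0,0,0,0,0]}' 1
```

```text
apex [0.5924 0.1266]
cap corners [array([0.6234, 0.1537]), array([0.6169, 0.0986]), array([0.5608, 0.1044]), array([0.5674, 0.1617])]
board left edge/front corner [0.6827 0.1749] [0.491 0.2  ] road mid [0.5991 0.1839]
time_s: 10.92
tool_pos: [0.5186, 0.1374, 0.0264]
ee_rot: [[0.992, -0.128, 0.002], [-0.128, -0.992, 0.0], [0.002, -0.0, -1.0]]
wrist_force: [0.3, -0.3, -0.6]
width: 0.645
gripper_force: 43.0
```

```bash
python3 -m crank '{"travel":[[-1,0,2],[-1,0,4],[-1,0,4]],"spin":[0,0,0]}' 1
python3 -m crank '{"travel":[[0,0,0],[0,0,0],[0,0,0],[0,0,0],[0,0,-20],[0,0,-60],[0,0,-110],[0,0,-150]],"spin":[0,0,0,0,0,0,0,0]}' 0
python3 -m crank '{"travel":[[0,0,0],[0,0,0]],"spin":[0,0]}'
```

```text
time_s: 11.3
tool_pos: [0.517, 0.1379, 0.0217]
ee_rot: [[0.992, -0.128, 0.001], [-0.128, -0.992, 0.0], [0.001, -0.0, -1.0]]
wrist_force: [0.1, -0.5, 0.4]
width: 0.642
gripper_force: 43.0
time_s: 12.3
tool_pos: [0.517, 0.1378, 0.1735]
ee_rot: [[0.992, -0.128, 0.002], [-0.128, -0.992, 0.0], [0.002, -0.0, -1.0]]
wrist_force: [1.4, 0.0, 0.9]
width: 0.998
gripper_force: 0.0
time_s: 12.55
tool_pos: [0.5162, 0.1377, 0.1705]
ee_rot: [[0.992, -0.128, -0.001], [-0.128, -0.992, -0.0], [-0.001, 0.0, -1.0]]
wrist_force: [-0.3, 0.2, -1.5]
width: 1.002
gripper_force: 0.0
```

```bash
python3 -m crank '{"travel":[[-20,-25,-20],[-41,-50,-20],[-62,-74,-20],[-83,-99,-20],[-104,-124,-20],[-124,-148,-20],[-124,-148,-20],[-124,-148,-20]],"spin":[-0.17,-0.34,-0.51,-0.68,-0.85,-1.02,-1.208,-1.208]}' 0
python3 -m crank '{"travel":[[0,0,0],[0,0,0]],"spin":[0,0]}'
python3 - <<'E'
from h import *
import json
s=state();w=camera("wrist");cv2.imwrite("pics/w5.png",w);print(s["tool_pos"],s["ee_rot"])
json.dump({k:np.array(s[k]).tolist() for k in("tool_pos","ee_rot")},open("w5.json","w"))
m,cs=blobs(w,(5,60,20),(22,255,255),200)
for c in cs:
    r=cv2.minAreaRect(c);print(r,[at("wrist",*p,.024,s)[:2].round(4).tolist() for p in cv2.boxPoints(r)])
E
```

```text
time_s: 13.55
tool_pos: [0.4114, 0.3001, 0.189]
ee_rot: [[0.473, 0.881, -0.003], [0.881, -0.473, -0.002], [-0.003, -0.002, -1.0]]
wrist_force: [-0.9, -0.2, -0.3]
width: 0.999
gripper_force: 0.0
time_s: 13.8
tool_pos: [0.4127, 0.3, 0.1908]
ee_rot: [[0.473, 0.881, -0.001], [0.881, -0.473, -0.0], [-0.001, -0.001, -1.0]]
wrist_force: [0.4, -0.7, 0.2]
width: 0.998
gripper_force: 0.0
[0.41266578 0.299974   0.19078914] [[ 4.73395905e-01  8.80849399e-01 -8.08328936e-04]
 [ 8.80849462e-01 -4.73396308e-01 -4.01650778e-04]
 [-7.36453780e-04 -5.21876275e-04 -9.99999593e-01]]
((117.0, 370.5), (25.0, 42.0), 90.0) [[0.0012, 0.1336], [0.0915, 0.1108], [0.0347, 0.0493], [-0.0718, 0.0692]]
((305.0, 315.5), (39.0, 46.0), 90.0) [[0.3656, 0.1343], [0.4189, 0.1019], [0.3921, 0.0286], [0.3337, 0.0663]]
((389.50006103515625, 249.00003051757812), (51.61879348754883, 45.96194076538086), 45.0) [[0.4771, 0.1557], [0.5301, 0.1759], [0.5646, 0.0939], [0.5057, 0.0697]]
((445.9000244140625, 225.30001831054688), (62.162689208984375, 61.26826477050781), 63.43495178222656) [[0.5529, 0.1679], [0.6418, 0.161], [0.6775, 0.0424], [0.572, 0.0581]]
((250.0, 165.0), (64.0, 34.0), 90.0) [[0.4123, 0.3457], [0.4435, 0.3289], [0.4109, 0.2662], [0.3778, 0.284]]
((346.88232421875, 34.97058868408203), (37.558189392089844, 47.84810256958008), 59.036251068115234) [[0.5404, 0.4013], [0.5965, 0.409], [0.5995, 0.3683], [0.5428, 0.362]]
```

View pics/w5.png

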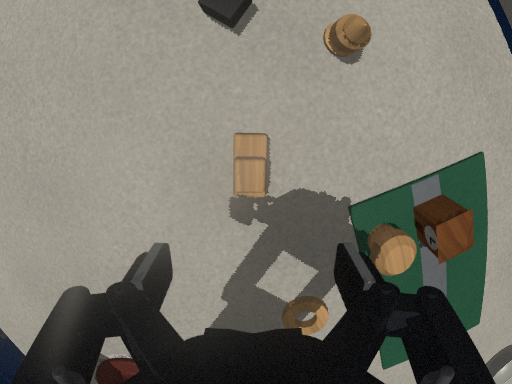

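The car at (250,165) is aligned with the tool and measures 35.5×70.6 mm. I'll grasp it.

```bash
python3 -m crank '{"travel":[[5,-4,50],[5,-4,100],[5,-4,140],[5,-4,170],[5,-4,182],[5,-4,189],[5,-4,189],[5,-4,189]],"spin":[0,0,0,0,0,0,0,0]}' 0 40
python3 -m crank '{"travel":[[0,0,0],[0,0,0],[0,0,0],[0,0,0],[0,0,0],[0,0,0]],"spin":[0,0,0,0,0,0]}' 1 40
```

```text
time_s: 14.85
tool_pos: [0.4125, 0.3072, 0.0037]
ee_rot: [[0.472, 0.882, 0.002], [0.882, -0.472, 0.001], [0.002, 0.001, -1.0]]
wrist_force: [0.2, -0.2, 1.1]
width: 0.999
gripper_force: 0.0
time_s: 15.6
tool_pos: [0.4117, 0.3068, 0.0027]
ee_rot: [[0.472, 0.882, 0.0], [0.882, -0.472, 0.0], [0.0, 0.0, -1.0]]
wrist_force: [-1.9, -0.5, 4.5]
width: 0.414
gripper_force: 41.5
```

```bash
python3 -m crank '{"travel":[[0,0,-50],[0,0,-105],[0,0,-135],[-32,48,-135],[-64,97,-135],[-96,145,-135],[-128,193,-135],[-160,242,-135]],"spin":[0,0,0,-0.07,-0.14,-0.21,-0.29,-0.365]}' 1
python3 -m crank '{"travel":[[-30,47,0],[-30,47,0],[-30,47,0],[-30,47,0]],"spin":[0,0,0,0]}'
python3 - <<'E'
from h import *
s=state();print(s["tool_pos"],s["ee_rot"],s["width"])
R=np.array(s["ee_rot"]);d=np.array([.5764,.0028,.0115])-s["tool_pos"];print((R.T@d*1000).round(1),np.arctan2(R[1,0],R[0,0])-1.444)
E
```

```text
time_s: 16.6
tool_pos: [0.5496, 0.0497, 0.1364]
ee_rot: [[0.123, 0.992, -0.001], [0.992, -0.123, 0.0], [0.0, -0.001, -1.0]]
wrist_force: [1.5, 0.5, -0.1]
width: 0.407
gripper_force: 41.0
time_s: 17.1
tool_pos: [0.5913, 0.0169, 0.1368]
ee_rot: [[0.124, 0.992, -0.001], [0.992, -0.124, 0.0], [0.0, -0.001, -1.0]]
wrist_force: [0.2, 0.1, -1.0]
width: 0.414
gripper_force: 41.0
[0.5913159  0.01687798 0.13682392] [[ 1.24279389e-01  9.92246809e-01 -9.50637200e-04]
 [ 9.92247257e-01 -1.24279211e-01  2.43537236e-04]
 [ 1.23504604e-04 -9.73533813e-04 -9.99999518e-01]] 0.41381252825848824
[-15.8 -12.9 125.3] 0.0021947695948916213
```

```bash
python3 -m crank '{"travel":[[-16,-13,40],[-16,-13,80],[-16,-13,108],[-16,-13,118],[-16,-13,123],[-16,-13,125],[-16,-13,125]],"spin":[0,0,0,0,0,0,0]}' 1
python3 -m crank '{"travel":[[0,0,0],[0,0,0]],"spin":[0,0]}'
```

```text
time_s: 17.98
tool_pos: [0.5783, 0.0016, 0.0135]
ee_rot: [[0.125, 0.992, 0.002], [0.992, -0.125, -0.0], [-0.0, 0.002, -1.0]]
wrist_force: [0.1, 0.4, -0.9]
width: 0.412
gripper_force: 40.9
time_s: 18.23
tool_pos: [0.5778, 0.0015, 0.0128]
ee_rot: [[0.126, 0.992, 0.001], [0.992, -0.126, -0.0], [-0.0, 0.001, -1.0]]
wrist_force: [0.7, -1.2, -0.4]
width: 0.411
gripper_force: 40.9
```

```bash
python3 -m crank '{"travel":[[1,-1,1],[1,-1,2],[1,-1,2]],"spin":[0,0,0]}' 1
python3 -m crank '{"travel":[[0,0,0],[0,0,0],[0,0,0],[0,0,0],[0,0,-20],[0,0,-70],[0,0,-130],[0,0,-180]],"spin":[0,0,0,0,0,0,0,0]}' 0
python3 -m crank '{"travel":[[50,0,0],[100,0,0],[150,0,0],[200,0,0],[250,0,0],[300,0,0],[350,20,0],[372,35,0]],"spin":[0.18,0.36,0.54,0.72,0.9,1.08,1.26,1.42]}' 0
python3 -m crank '{"travel":[[0,0,0],[0,0,0]],"spin":[0.15,0.15]}'
python3 - <<'E'
from h import *
import json
s=state();w=camera("wrist");cv2.imwrite("pics/w6.png",w);print(s["tool_pos"],s["ee_rot"])
json.dump({k:np.array(s[k]).tolist() for k in("tool_pos","ee_rot")},open("w6.json","w"))
m,cs=blobs(w,(5,60,20),(22,255,255),200)
for c in cs:
    r=cv2.boundingRect(c);u=(r[0]+r[2]/2,r[1]+r[3]/2)
    print(r,at("wrist",*u,.035,s).round(4),[at("wrist",x,u[1],.035,s)[:2].round(4).tolist() for x in(r[0],r[0]+r[2])],[at("wrist",u[0],y,.035,s)[:2].round(4).tolist() for y in(r[1],r[1]+r[3])])
E
```

```text
time_s: 18.6
tool_pos: [0.5765, 0.0028, 0.0107]
ee_rot: [[0.126, 0.992, -0.0], [0.992, -0.126, 0.0], [0.0, -0.0, -1.0]]
wrist_force: [-2.5, 0.9, 4.5]
width: 0.408
gripper_force: 41.6
time_s: 19.6
tool_pos: [0.5771, 0.0026, 0.1947]
ee_rot: [[0.126, 0.992, 0.004], [0.992, -0.126, -0.0], [-0.0, 0.004, -1.0]]
wrist_force: [0.8, -0.0, -0.4]
width: 1.002
gripper_force: 0.0
time_s: 20.6
tool_pos: [0.6583, 0.3702, 0.1921]
ee_rot: [[1.0, 0.022, 0.002], [0.022, -1.0, 0.001], [0.002, -0.001, -1.0]]
wrist_force: [-0.4, -0.5, 0.0]
width: 1.0
gripper_force: 0.0
time_s: 20.85
tool_pos: [0.6582, 0.3678, 0.1917]
ee_rot: [[0.992, -0.123, 0.001], [-0.123, -0.992, 0.0], [0.001, -0.001, -1.0]]
wrist_force: [-0.2, -0.8, 0.1]
width: 0.998
gripper_force: 0.0
[0.65821047 0.3677621  0.1917014 ] [[ 9.92442007e-01 -1.22708718e-01  1.19728755e-03]
 [-1.22709364e-01 -9.92442532e-01  4.81753393e-04]
 [ 1.12912374e-03 -6.25030697e-04 -9.99999167e-01]]
(89, 336, 41, 48) [0.3653 0.6505 0.035 ] [[0.3578, 0.699], [0.3706, 0.6072]] [[0.4275, 0.622], [0.2871, 0.6876]]
(444, 292, 18, 23) [0.4122 0.0784 0.035 ] [[0.4187, 0
[... 171 characters left out ...]
 -0.0695]]
(0, 260, 99, 123) [0.4477 0.7412 0.035 ] [[0.4252, 0.9068], [0.4584, 0.6279]] [[0.5698, 0.6708], [0.2425, 0.878]]
(414, 234, 45, 48) [0.5114 0.1336 0.035 ] [[0.5199, 0.1719], [0.5014, 0.0905]] [[0.5498, 0.1404], [0.4681, 0.1247]]
(231, 221, 34, 50) [0.5726 0.3837 0.035 ] [[0.5749, 0.4031], [0.5702, 0.3644]] [[0.6038, 0.3797], [0.5384, 0.3882]]
(485, 185, 27, 31) [0.5808 0.0279 0.035 ] [[0.5851, 0.0578], [0.5761, -0.0053]] [[0.6044, 0.0328], [0.5559, 0.0217]]
(419, 178, 66, 59) [0.5841 0.1196 0.035 ] [[0.592, 0.173], [0.5744, 0.0556]] [[0.6241, 0.1245], [0.5398, 0.112]]
(405, 0, 107, 50) [0.8108 0.1062 0.035 ] [[0.804, 0.1846], [0.8252, 0.0004]] [[0.8437, 0.0994], [0.7796, 0.1113]]
```

View pics/w6.png

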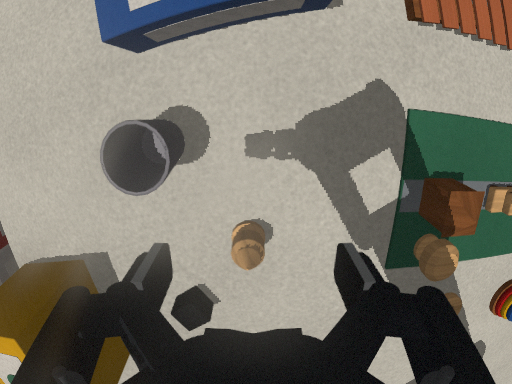

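Wrist view: fir at (248,246), bushy standing at (436,256), and the car's end at (497,198). I'll move above the fir and remeasure.

```bash
python3 -m crank '{"travel":[[-45,-2,0],[-91,-4,0],[-91,-4,0],[-91,-4,0]],"spin":[0,0,0,0]}' 0
python3 - <<'E'
from h import *
s=state();w=camera("wrist");cv2.imwrite("pics/w7.png",w);print(s["tool_pos"])
m,cs=blobs(w,(5,60,20),(22,255,255),200)
for c in cs:
    r=cv2.boundingRect(c);u=(r[0]+r[2]/2,r[1]+r[3]/2)
    if not(180<u[0]<330 and u[1]<300):continue
    print(r,[at("wrist",x,u[1],.04,s)[:2].round(4).tolist() for x in(r[0],r[0]+r[2])],[at("wrist",u[0],y,z,s)[:2].round(4).tolist() for y in(r[1],r[1]+r[3]) for z in (.005,.046)])
    x,y=int(u[0]),int(u[1]);cv2.imwrite("pics/w7k.png",cv2.resize(w[y-50:y+50,x-60:x+60],None,fx=5,fy=5,interpolation=cv2.INTER_CUBIC));print(x-60,y-50)
E
```

```text
time_s: 21.4
tool_pos: [0.5687, 0.3825, 0.1914]
ee_rot: [[0.992, -0.124, 0.002], [-0.124, -0.992, 0.001], [0.002, -0.001, -1.0]]
wrist_force: [0.2, -0.9, 0.4]
width: 0.999
gripper_force: 0.0
[0.56870815 0.38247193 0.1913808 ]
(232, 148, 38, 46) [[0.5739, 0.4031], [0.5691, 0.3646]] [[0.589, 0.3819], [0.5961, 0.3807], [0.5351, 0.3887], [0.5489, 0.3867]]
191 121
```

View pics/w7k.png

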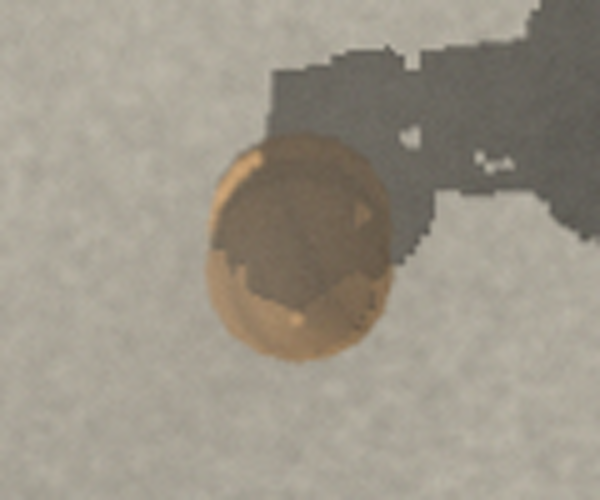

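```bash
python3 -m crank '{"travel":[[-1,-2,50],[-1,-2,100],[-1,-2,140],[-1,-2,165],[-1,-2,174],[-1,-2,177],[-1,-2,177]],"spin":[0,0,0,0,0,0,0]}' 0 40
python3 -m crank '{"travel":[[0,0,0],[0,0,0],[0,0,0],[0,0,0],[0,0,0],[0,0,0]],"spin":[0,0,0,0,0,0]}' 1 40
python3 -m crank '{"travel":[[0,0,-50],[0,0,-110],[0,0,-135],[0,0,-135],[0,0,-135]],"spin":[0,0,0,0,0]}' 1 40
```

```text
time_s: 22.32
tool_pos: [0.5687, 0.3852, 0.0148]
ee_rot: [[0.992, -0.125, 0.002], [-0.125, -0.992, 0.001], [0.002, -0.001, -1.0]]
wrist_force: [0.4, 0.6, 0.7]
width: 0.995
gripper_force: 0.0
time_s: 23.08
tool_pos: [0.568, 0.3851, 0.0142]
ee_rot: [[0.992, -0.125, 0.001], [-0.125, -0.992, 0.001], [0.001, -0.001, -1.0]]
wrist_force: [-0.3, -0.5, 5.6]
width: 0.435
gripper_force: 40.4
time_s: 23.7
tool_pos: [0.5662, 0.384, 0.1454]
ee_rot: [[0.992, -0.125, -0.004], [-0.125, -0.992, -0.002], [-0.003, 0.002, -1.0]]
wrist_force: [-0.7, -0.1, -0.8]
width: 0.432
gripper_force: 40.3
```

```bash
python3 -m crank '{"travel":[[18,54,0],[36,108,0],[54,162,0],[72,216,0],[90,270,0],[109,324,0],[127,377,0],[127,377,0]],"spin":[0,0,0,0,0,0,0,0]}' 1
python3 -m crank '{"travel":[[0,0,0],[0,0,0]],"spin":[0,0]}'
python3 - <<'E'
from h import *
s=state();R=np.array(s["ee_rot"]);d=np.array([.6449,-.0060,.0232])-s["tool_pos"];print(s["tool_pos"],(R.T@d*1000).round(1),s["width"])
E
```

```text
time_s: 24.7
tool_pos: [0.6452, -0.0087, 0.1449]
ee_rot: [[0.991, -0.13, -0.005], [-0.13, -0.992, -0.0], [-0.005, 0.001, -1.0]]
wrist_force: [0.4, 1.1, -0.8]
width: 0.427
gripper_force: 40.5
time_s: 24.95
tool_pos: [0.6456, -0.0037, 0.147]
ee_rot: [[0.992, -0.123, -0.002], [-0.123, -0.992, 0.0], [-0.002, -0.0, -1.0]]
wrist_force: [-0.1, -0.3, 0.1]
width: 0.435
gripper_force: 40.5
[ 0.64559332 -0.00367308  0.14699966] [-1.000e-01  2.400e+00  1.238e+02] 0.43504529527443736
```

```bash
python3 -m crank '{"travel":[[0,2,40],[0,2,80],[0,2,105],[0,2,116],[0,2,122],[0,2,124],[0,2,124],[0,2,124]],"spin":[0,0,0,0,0,0,0,0]}' 1
python3 -m crank '{"travel":[[0,0,0]],"spin":[0]}'
```

```text
time_s: 25.95
tool_pos: [0.6468, -0.0072, 0.0253]
ee_rot: [[0.992, -0.125, 0.002], [-0.125, -0.992, -0.0], [0.002, -0.0, -1.0]]
wrist_force: [0.6, -0.8, 0.2]
width: 0.435
gripper_force: 40.5
time_s: 26.08
tool_pos: [0.6465, -0.0072, 0.0249]
ee_rot: [[0.992, -0.125, 0.001], [-0.125, -0.992, -0.0], [0.001, 0.0, -1.0]]
wrist_force: [0.3, -1.1, -1.1]
width: 0.435
gripper_force: 40.5
```

```bash
python3 -m crank '{"travel":[[-1,0,1],[-1,0,2],[-1,0,2]],"spin":[0,0,0]}' 1
python3 -m crank '{"travel":[[0,0,0],[0,0,0],[0,0,0],[0,0,0],[0,0,-20],[0,0,-70],[0,0,-130],[0,0,-180]],"spin":[0,0,0,0,0,0,0,0]}' 0
python3 -m crank '{"travel":[[-60,0,-40],[-110,0,-60],[-110,0,-60],[-110,0,-60],[-110,0,-60]],"spin":[0,0,0,0,0]}' 0
python3 - <<'E'
from h import *
import json
s=state();w=camera("wrist");cv2.imwrite("pics/w8.png",w);print(s["tool_pos"])
json.dump({k:np.array(s[k]).tolist() for k in("tool_pos","ee_rot")},open("w8.json","w"))
cv2.imwrite("pics/s8.png",cv2.resize(camera("scene")[110:310,150:410],None,fx=3,fy=3))
E
```

```text
time_s: 26.45
tool_pos: [0.6451, -0.007, 0.0223]
ee_rot: [[0.992, -0.125, -0.0], [-0.125, -0.992, -0.0], [-0.0, 0.0, -1.0]]
wrist_force: [-0.6, -0.5, -0.0]
width: 0.431
gripper_force: 40.5
time_s: 27.45
tool_pos: [0.6458, -0.0071, 0.207]
ee_rot: [[0.992, -0.125, 0.004], [-0.125, -0.992, -0.0], [0.004, 0.0, -1.0]]
wrist_force: [1.1, 0.2, -0.6]
width: 0.998
gripper_force: 0.0
time_s: 28.08
tool_pos: [0.5364, 0.0066, 0.2617]
ee_rot: [[0.992, -0.125, -0.001], [-0.125, -0.992, 0.0], [-0.001, 0.0, -1.0]]
wrist_force: [0.3, 0.4, 0.7]
width: 1.001
gripper_force: 0.0
[0.53640181 0.00662083 0.26166353]
```

View pics/w8.png

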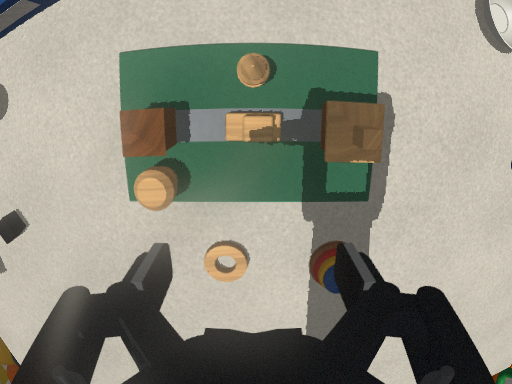

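View pics/s8.png

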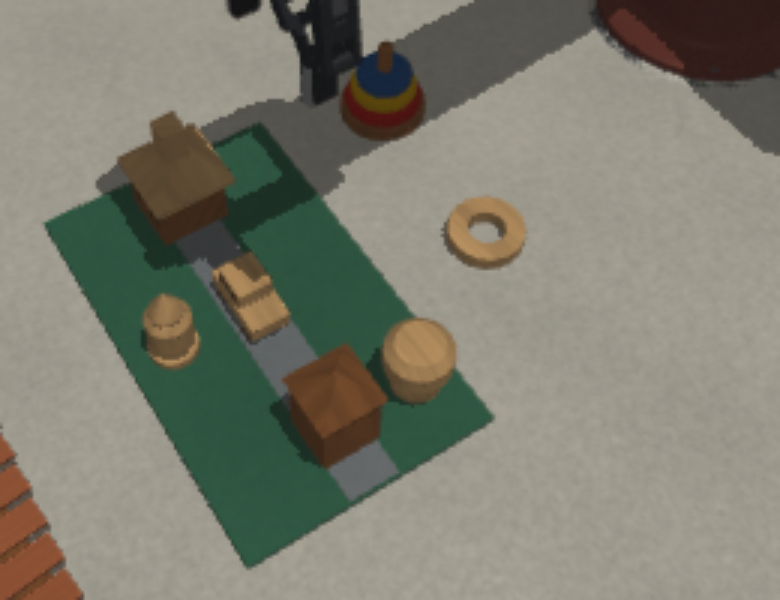

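Both views show the village complete: roof on the cottage, car on the road at (254,127), fir behind it at (253,70) and bushy in front of the tower at (155,188). One numeric check before handing in.

Run:
```python
from h import *
import json
s=json.load(open("w8.json"));w=cv2.imread("pics/w8.png")
c=np.array([.5603,-.1215]);t=np.array([.5924,.127]);y=(t-c)/np.linalg.norm(t-c);x=np.array([y[1],-y[0]])
print("len",np.linalg.norm(t-c),"dir",np.arctan2(y[0],y[1]))
m,cs=blobs(w,(5,60,20),(22,255,255),300)
for k in cs:
    r=cv2.minAreaRect(k);u=r[0]
    if u[1]>215: continue
    z=.04 if u[1]<100 else .032 if abs(u[0]-254)<20 else .061 if u[0]>300 else .045
    p=at("wrist",*u,z,s)[:2]-c;print(np.round(u),"x",(p@x).round(4),"y",(p@y).round(4),r[2])
```

```text
len 0.2505646822678727 dir 0.12846367891637325
[156. 188.] x -0.0775 y 0.2517 90.0
[252. 126.] x -0.0007 y 0.1243 90.0
[148. 132.] x -0.0034 y 0.2557 87.51044464111328
[352. 132.] x -0.0011 y 0.0054 3.094058036804199
[253.  70.] x 0.0697 y 0.1242 80.53767395019531
```

```bash
python3 -c "
from bench import *
print(hand_in())"
```

```text
the job is handed in; nothing more can be done
None
```

The village is set up and handed in at about 28 s of the 101 s allowed. The final wrist view put the car, fir and bushy tree within 3 mm of target, and the roof read about 5 mm off centre (limit 10 mm), probably an over-reading from the cottage wall; the hand-in returned no verdict.

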